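# Hook the second shelf bracket into the pantry rack and lock it

## Robot

A 7-joint arm with a two-finger parallel gripper is mounted at the origin on the work surface. World frame = base frame: x ahead of the robot, y to its left, z up, the work surface at z = 0. Lengths are in m, angles in rad, forces in N, time in s.
With the tool pointing down it reaches from about 0.4 to 0.9 m from the base axis. Payload 5.6 kg.
Tool frame: the origin (TCP) lies midway between the tips of the shut fingers; the grasp point (between the pads) lies 19 mm behind it (manip.hold_point_z is the distance from the TCP to the grasp point, in m); z points along the fingers, y is the direction in which the jaws open and shut (so a half turn about z gives the same grasp; the last joint's range is limited). The gripper opens to 92 mm and grips with 3 to 60 N. Pads are 20 mm wide; open, the fingers measure 128 mm over their backs; the gripper's body (75 mm by 189 mm) begins 69 mm behind the grasp point.
Start: joints at [-1.346, 0.468, -0.012, 1.603, 0.006, 1.071, -0.056], TCP at [0.172, 0.627, 0.215] pointing down, gripper open.
Joint ranges: [-2.53, 2.53], [-0.31, 2.02], [-1.57, 1.55], [0.28, 2.44], [-1.29, 4.43], [0.15, 1.84], [-2.92, 2.92]. Speed limits (rad/s): [2.57, 2.57, 3.14, 3.14, 3.14, 3.14, 3.14].

## Interface

Orientations are given as a unit quaternion [w, x, y, z].
In Python, from workcell import get_state, vision, ticket, manip gives the robot as it stands.
- The arm moves only by the tool jog_arm, never from a script. Its argument "series" is a list that holds one entry, the list of rows, each a list of 7 numbers: the shift along the tool's x, y, z in m, then the turn, a rotation vector about the tool's x, y, z in rad, then the gripper command: -1 is shut, 1 is fully open, values between are in proportion. In form: [[[tx, ty, tz, wx, wy, wz, hand], ...]]. A call has 1 to 10 rows; each row is the pose to reach, as a shift and turn from the pose measured when the call began, along the tool's axes at that moment; what a row does not reach only later rows make up. A row lasts 1/8 s, in which the tool goes at most 62.5 mm and 10.7 degrees, less where a joint would pass 70% of its speed; a pose out of reach is approached as far as the arm can. A call with a gripper value outside its range is refused whole. The fingers move at their own pace and stop on an object; the grip force is fixed at half the most. Time passes only in rows, so rows that repeat a pose let the fingers close. It gives the time, the measured TCP pose, the force and the opening at its end, in the units of the state.
- get_state(): the state, without advancing time (a new reading comes with each control period).
- vision.snapshot(name): name is "scene" or "top" or "wrist"; returns a dict with "frame" (384x512x3 uint8, red, green, blue), "range_z" (384x512 float32, m along the optical axis (not along the pixel's ray), 0 where there is no reading), "fov_y" (degrees; the focal length in pixels is half the picture's height over the tangent of half this angle, whatever the lens; pixels are square), "cx", "cy" (the principal point, pixels), "distortion" ([k1, k2, p1, p2, k3] as OpenCV has them; the pictures are not rectified), "R" (3x3) and "t" (3): a world point X has camera coordinates R X + t. Camera axes: x right, y down, z forward; pixel columns grow to the right and rows downward; lengths in m; the calibration is good to about 2 mm. A picture is of the moment at which its call begins.
- ticket.hand_in(): hands the job in, once; it reports no verdict.
The state is a dict: "clock": time; "joints": joint angles; "qvel": joint speeds; "joint_efforts": joint torques, N m; "eef_pos": TCP position; "tcp_rot": TCP orientation; "contact_force": force on the tool from outside, world axes, zero at the start; "torque": the same for the moment, N m; "grip_width": opening from 0.0 (shut) to 1.0 (fully open).
Only numpy, scipy, OpenCV 4.12 (cv2) and the standard library are available. Lean on these libraries where they do the work, as an engineer would, in place of code of your own. Each camera call takes 0.05 s, during which the arm holds its last target. There are 200 camera calls.

## Task

Fit the loose shelf bracket to the bare upright of the small pantry rack, level with the bracket already fitted on the other upright so that a shelf can lie across the two: put its two hooks through the upright's middle and top slots, then press the bracket fully down until it snaps home and locks. Let go of it and leave the tins, the jar and the carton standing where they are.

Things in the scene. Friction and masses are not known exactly. Their poses are not given: they have to be found in the camera images.
- bracket: Loose L-shaped bare-metal shelf bracket, about 0.3 kg, standing on the table on its arm's underside, as when fitted. Origin: foot of the rear face, mid-width. Own +x: the way the hooks point; +z up. Arm: bar 30 wide, 30 high, x -180 to 0, a 10 mm high end stop on its free end. Back plate: 8 thick, 40 wide, 105 high. A thin gusset fills their corner to x = -36, z = 59.
- bracket_grip (a point): Middle of the arm's section near the bracket's centre of mass, 85 mm before the rear face and 15 mm above the underside; grip here from above across the 30 mm width.
- bracket_ledge (a point): Middle of the flat press ledge on top of the back plate: 22 deep (x -22 to 0 of the bracket), 40 wide, 105 mm above the underside.
- hook_low (a point): Root of the lower hook's neck: middle of its underside at the rear face, z = 30 of the bracket. Neck 14 wide, 10 high; 8.5 mm gap from rear face to the lip, which hangs 22 mm below the neck (tip at z = 8) and with the wedge-shaped barb on its back reaches to x = 20.
- hook_high (a point): Root of the upper hook's neck: middle of its underside at the rear face, z = 90 of the bracket. Same neck and gap; the lip hangs 22 mm below the neck and reaches to x = 13.5.
- post_empty: Bare upright to be fitted: dark steel channel 60 wide, 225 high, fixed, standing on the rack's 15 mm base board (origin 15 mm above the table). Origin: foot of the front face, mid-width. The front face looks along own -x; +z up. Front plate 6 thick with three through slots 24 wide, at z = 50 to 94, 110 to 154 and 170 to 214. Side flanges run back 34 mm; open behind.
- slot_mid (a point): Middle of the lower edge of the bare upright's middle slot, on the front face. The slot is 24 wide and reaches 44 mm up. The lower hook's neck rests here when home.
- slot_top (a point): The same for the top slot, 60 mm higher, for the upper hook.
- home (a point): Where the bracket's origin lies when home, with axes parallel to the upright's: on the front face at z = 80 of the upright, rear face flat on the front face. For the hooks to pass the slots level, the bracket's origin must be 22 to 34 mm above this (28 is the middle); then it goes down to home.
- catch (a joint): Spring catch behind the middle slot: steel bolt sliding to the upright's +x; m, 0 = sprung out (free or locked), up to 0.007 while the barb pushes it back. The barb meets it about 10 mm before home, it snaps over about 5 mm before home. Takes some 6 to 15 N of downward push, best on the press ledge (pressed farther out on the arm, the hooks may bind); it does not lock by dropping in.
- post_fitted: The rack's other upright, same origin and axes, with a fixed bracket of the same kind already fitted at the right height. It stands 240 mm beside the bare one, to its left or right, on the same base board, which is 340 wide and reaches 110 mm before and behind the front faces.
- tin: Bystander food tin, 74 diameter, 110 high, origin under its centre.
- jar: Bystander jar with metal lid, 72 diameter, 105 high, origin under its centre.
- low_tin: Bystander low tin, 86 diameter, 45 high, origin under its centre.
- carton: Bystander closed carton, 100 x 150 x 120 high, origin under its centre.
Things that resemble listed ones, but are neither listed nor needed, are in the scene too. What is shaped like the bracket but brown or red is not meant.

How it is judged:
By the outcome, as a careful person would: the job done as asked, in the order asked, and still so for the second after the job is handed in, with the robot touching nothing.
It also fails if it takes over 56 s, if anything falls off the work surface, if the arm or the gripper's body presses on something with over 40 N, if the wrist force passes 120 N, or if a joint passes its speed limit or range.

## Working session

There is one attempt and no reset: what is moved stays moved. The work goes in short steps, Python scripts to look and compute and a tool call to move; the robot and the scene stay as the last step left them, time stands still between calls to the robot, and variables do not carry over. Pictures are saved under pics/ and viewed, about 8 in all and at most 12, crops included, and the job is handed in when it is done.

Besides the shell and the picture viewer there is one more tool, called after "Request:" by a JSON object that holds its "fn" and its "kwargs". jog_arm: Moves the arm, as the interface text tells. Its arguments: {"type":"object","properties":{"series":{"type":"array","items":{"type":"array","items":{"type":"array","items":{"type":"number"}}}}},"required":["series"]}

```bash
ls; mkdir -p pics; cat > h.py <<'E'
import numpy as np,cv2
from workcell import get_state,vision,ticket,manip
def snap(n):
    s=vision.snapshot(n); f=s["frame"].shape[0]/2/np.tan(np.radians(s["fov_y"])/2)
    s["K"]=np.array([[f,0,s["cx"]],[0,f,s["cy"]],[0,0,1.]]); s["D"]=np.array(s["distortion"],float); return s
def rays(s,px):
    u=cv2.undistortPoints(np.array(px,float).reshape(-1,1,2),s["K"],s["D"]).reshape(-1,2)
    return np.c_[u,np.ones(len(u))]
def depth_pts(s,px):
    px=np.array(px).reshape(-1,2); d=s["range_z"][px[:,1].astype(int),px[:,0].astype(int)]
    return (rays(s,px)*d[:,None]-s["t"])@s["R"]
def on_z(s,px,z):
    R=np.array(s["R"]); d=rays(s,px)@R; c=-R.T@s["t"]
    return c+d*((z-c[2])/d[:,2])[:,None]
def cloud(s):
    h,w=s["range_z"].shape; v,u=np.mgrid[:h,:w]
    P=depth_pts(s,np.c_[u.ravel(),v.ravel()]).reshape(h,w,3); P[s["range_z"]==0]=np.nan; return P
E
python3 - <<'E'
from h import *
im=[]
for n in("scene","top"):
    s=snap(n); cv2.imwrite(f"pics/{n}.png",s["frame"][:,:,::-1]); np.savez(f"{n}.npz",**s)
print(get_state()); print(manip.hold_point_z)
E
```

```text
pics
{'clock': 0.1, 'joints': array([-1.34599348,  0.46830302, -0.01162651,  1.60353383,  0.00599912,
        1.07142526, -0.05629661]), 'qvel': array([ 2.92862742e-05, -1.17586448e-03,  8.19150849e-04, -3.34128541e-03,
       -5.25035618e-04, -7.52900669e-04, -8.20226085e-04]), 'joint_efforts': array([ 8.15557978e-04, -5.21640837e+01, -1.26708916e-02, -2.44365174e+01,
       -5.67967398e-02,  1.41169043e-02,  6.15974864e-05]), 'eef_pos': array([0.17190742, 0.62629633, 0.21372565]), 'tcp_rot': array([-5.63926842e-05,  1.33521589e-01,  9.91045568e-01, -8.15430320e-04]), 'contact_force': array([ 1.24585708, -0.21876399, -0.25991092]), 'torque': array([0.028754  , 0.02618946, 0.00934147]), 'grip_width': 1.0034590685898983}
0.0187
```

View pics/scene.png

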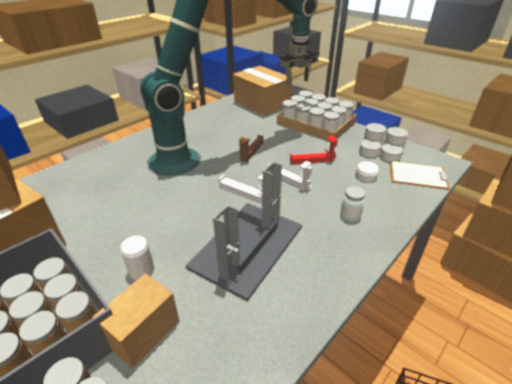

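View pics/top.png

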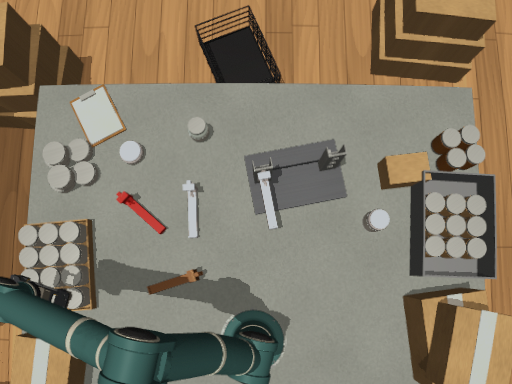

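The top view shows the loose bracket at about (192,210), its hooks towards the picture's top. The rack is at (295,175), with the fitted upright on the left (263,165) and the bare one on the right (333,157). The red (140,212) and brown (175,281) brackets are decoys. Next I measure with the depth.

```bash
cat > m.py <<'E'
from h import *
s=dict(np.load("top.npz")); P=cloud(s); z=P[...,2]
print("cam",-s["R"].T@s["t"])
def box(u0,u1,v0,v1,z0,z1):
    m=np.zeros(z.shape,bool); m[v0:v1,u0:u1]=True; return P[m&(z>z0)&(z<z1)]
def rect(p,n):
    if len(p)<4: print(n,len(p)); return
    r=cv2.minAreaRect((p[:,:2]*1000).astype(np.float32)); print(n,len(p),np.round(r[0],1),np.round(r[1],1),round(r[2],2),"z",np.round(np.percentile(p[:,2],[5,50,95]),4))
rect(box(175,210,170,245,.02,.05),"loose arm")
rect(box(175,210,170,245,.02,.2),"loose all")
rect(box(175,210,170,245,.09,.12),"loose ledge")
rect(box(240,352,130,220,.005,.025),"board")
rect(box(250,275,145,180,.22,.26),"post fit top")
rect(box(315,352,138,175,.22,.26),"post bare top")
rect(box(250,290,145,235,.11,.14),"fit arm")
for n,b in dict(jar=(185,212,112,145),low=(115,146,138,168),tin=(362,392,205,236),carton=(376,433,148,192)).items(): rect(box(*b,.03,.2),n)
E
python3 m.py
```

```text
cam [ 0.26452259 -0.01976765  1.65515175]
loose arm 419 [456.  221.3] [192.4  35.3] 1.63 z [0.0238 0.0305 0.0384]
loose all 535 [456.4 219.9] [193.7  41.1] 4.72 z [0.0241 0.0317 0.1066]
loose ledge 100 [535.4 226.4] [34.9 41.1] 5.65 z [0.0987 0.1046 0.1108]
board 4928 [ 595.6 -153.8] [333.5 412.9] 0.25 z [0.0061 0.0148 0.0214]
post fit top 77 [578.6 -27.8] [34.6 59.7] 12.96 z [0.2249 0.2385 0.2451]
post bare top 89 [ 626.2 -264.2] [35.6 63. ] 9.03 z [0.2238 0.2382 0.2445]
fit arm 481 [494.6 -45.9] [219.3  58.2] 12.85 z [0.1189 0.1254 0.1321]
jar 399 [741.2 203.1] [66.6 67.1] 56.94 z [0.0428 0.1022 0.1101]
low 402 [667.6 449.9] [79.4 82.6] 89.47 z [0.0333 0.0446 0.0516]
tin 466 [ 420.2 -426.2] [72.4 72.4] 2.4 z [0.0459 0.1079 0.1157]
carton 1616 [ 580.5 -553.1] [141.1 189.6] 6.51 z [0.0509 0.1189 0.1293]
```

Request:
{"fn": "jog_arm", "kwargs": {"series": [[[-0.06,-0.05,0,0,0,-0.05,1],[-0.12,-0.1,0,0,0,-0.1,1],[-0.17,-0.14,0,0,0,-0.15,1],[-0.22,-0.18,0,0,0,-0.2,1],[-0.27,-0.225,0,0,0,-0.25,1],[-0.32,-0.265,0,0,0,-0.3,1],[-0.36,-0.3,0,0,0,-0.32,1],[-0.38,-0.315,0,0,0,-0.32,1],[-0.38,-0.315,0,0,0,-0.32,1],[-0.38,-0.315,0,0,0,-0.32,1]]]}}

```text
clock: 1.35
eef_pos: [0.4544, 0.2224, 0.214]
tcp_rot: [-0.001, -0.026, 1.0, -0.001]
contact_force: [-0.6, 0.4, 0.8]
grip_width: 1.005
```

```bash
python3 - <<'E'
from h import *
s=snap("wrist"); cv2.imwrite("pics/w1.png",s["frame"][:,:,::-1]); np.savez("w1.npz",**s)
st=get_state(); print(st["clock"],st["eef_pos"],st["tcp_rot"]); print(-s["R"].T@s["t"],s["R"])
E
```

```text
1.4 [0.45411823 0.22309412 0.2140085 ] [-5.89363703e-04 -2.70059145e-02  9.99634874e-01 -6.71851013e-04]
[0.37161799 0.21811379 0.38380501] [[-0.05085182  0.99870254 -0.00270661]
 [ 0.95571591  0.04944926  0.29010666]
 [ 0.2898641   0.0121657  -0.95699049]]
```

View pics/w1.png

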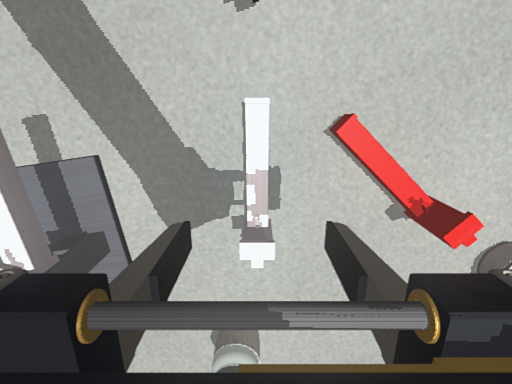

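The wrist view shows the loose bracket between the fingers: end stop at (257,100), ledge at (257,250), hook tip at (257,266). Now its axis and rear edge.

```bash
python3 - <<'E'
from h import *
s=dict(np.load("w1.npz")); P=cloud(s); z=P[...,2]
m=np.zeros(z.shape,bool); m[90:275,225:290]=True
def st(p,n):
    r=cv2.minAreaRect((p[:,:2]*1000).astype(np.float32)); print(n,len(p),np.round(r[0],1),np.round(r[1],1),round(r[2],2),np.round(p.min(0),3),np.round(p.max(0),3))
st(P[m&(z>.02)&(z<.05)],"arm"); l=P[m&(z>.098)&(z<.112)]; st(l,"ledge")
# midlines per row
for v in range(104,232,14):
    q=P[v,225:290]; q=q[(q[:,2]>.02)&(q[:,2]<.05)]
    if len(q): print(v,np.round([q[:,0].mean(),q[:,1].min(),q[:,1].max(),(q[:,1].min()+q[:,1].max())/2],4))
for v in range(240,270,4):
    q=P[v,225:290]; q=q[(q[:,2]>.09)&(q[:,2]<.12)]
    if len(q): print(v,np.round([q[:,0].mean(),q[:,1].min(),q[:,1].max(),(q[:,1].min()+q[:,1].max())/2],4))
E
```

```text
arm 3080 [445.5 218.5] [172.8  39.8] 3.55 [0.359 0.2   0.02 ] [0.533 0.244 0.05 ]
ledge 785 [533.9 224.3] [36.1 40.1] 3.69 [0.515 0.203 0.098] [0.552 0.244 0.107]
104 [0.366  0.2011 0.2295 0.2153]
118 [0.3828 0.2017 0.2306 0.2162]
132 [0.4001 0.2022 0.2317 0.217 ]
146 [0.4177 0.2042 0.2328 0.2185]
160 [0.436  0.205  0.2326 0.2188]
174 [0.4547 0.2058 0.2337 0.2197]
188 [0.4742 0.2064 0.2349 0.2207]
202 [0.4942 0.2072 0.2361 0.2216]
216 [0.5148 0.2094 0.2373 0.2234]
230 [0.5307 0.2051 0.2435 0.2243]
240 [0.5166 0.2042 0.2423 0.2233]
244 [0.5187 0.2035 0.2433 0.2234]
248 [0.5237 0.2036 0.2436 0.2236]
252 [0.5288 0.205  0.2427 0.2239]
256 [0.5339 0.2051 0.2432 0.2242]
260 [0.5422 0.218  0.231  0.2245]
264 [0.5477 0.2183 0.2313 0.2248]
```

Request:
{"fn": "jog_arm", "kwargs": {"series": [[[0.001,-0.0033,0.05,0,0,0,0.3],[0.001,-0.0033,0.1,0,0,0,0.3],[0.001,-0.0033,0.15,0,0,0,0.3],[0.001,-0.0033,0.185,0,0,0,0.3],[0.001,-0.0033,0.2,0,0,0,0.3],[0.001,-0.0033,0.208,0,0,0,0.3],[0.001,-0.0033,0.208,0,0,0,0.3],[0.001,-0.0033,0.208,0,0,0,-1],[0.001,-0.0033,0.208,0,0,0,-1],[0.001,-0.0033,0.208,0,0,0,-1]]]}}

```text
clock: 2.65
eef_pos: [0.4534, 0.2197, 0.0066]
tcp_rot: [-0.0, -0.027, 1.0, -0.0]
contact_force: [-0.7, 0.8, 0.3]
grip_width: 0.344
```

Request:
{"fn": "jog_arm", "kwargs": {"series": [[[0,0,-0.02,0,0,0,-1],[0,0,-0.06,0,0,0,-1],[0,0,-0.11,0,0,0,-1],[0,0,-0.16,0,0,0,-1],[0,0,-0.21,0,0,0,-1],[0,0,-0.25,0,0,0,-1],[0,0,-0.27,0,0,0,-1],[0,0,-0.28,0,0,0,-1]]]}}

```text
clock: 3.65
eef_pos: [0.4534, 0.2198, 0.2875]
tcp_rot: [0.0, -0.027, 1.0, -0.0]
contact_force: [0.2, 0.1, -2.5]
grip_width: 0.323
```

Request:
{"fn": "jog_arm", "kwargs": {"series": [[[0,-0.03,0,0,0,0,-1],[0,-0.085,0,0,0,0,-1],[0,-0.145,0,0,0,-0.02,-1],[0,-0.2,0,0,0,-0.04,-1],[0,-0.26,0,0,0,-0.06,-1],[0,-0.32,0,0,0,-0.08,-1],[0.005,-0.375,0,0,0,-0.1,-1],[0.01,-0.43,0,0,0,-0.12,-1],[0.014,-0.48,0,0,0,-0.15,-1],[0.014,-0.51,0,0,0,-0.15,-1]]]}}

```text
clock: 4.9
eef_pos: [0.4652, -0.2928, 0.2865]
tcp_rot: [-0.001, -0.1, 0.995, -0.0]
contact_force: [0.4, -0.3, -2.4]
grip_width: 0.326
```

```bash
python3 - <<'E'
from h import *
im=[]
for n in("wrist","top","scene"):
    s=snap(n); np.savez(f"b_{n}.npz",**s); im.append(s["frame"][:,:,::-1])
big=lambda a:cv2.resize(a,(400,300),interpolation=cv2.INTER_AREA)
cv2.imwrite("pics/b.png",np.vstack([np.hstack([big(im[0]),cv2.resize(im[1][100:250,230:430],(400,300))]),np.hstack([cv2.resize(im[2][130:310,150:390],(400,300)),np.zeros((300,400,3),np.uint8)])]))
E
```

```text
(no output)
```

View pics/b.png

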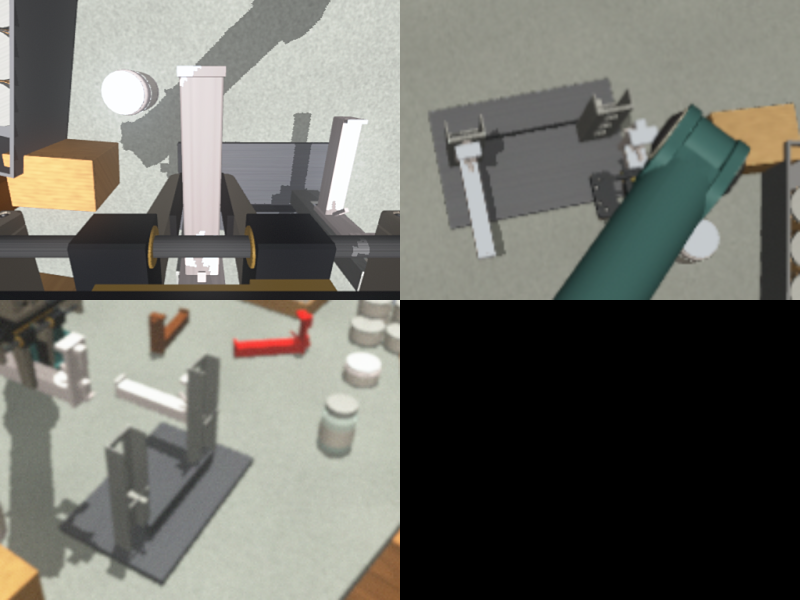

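```bash
python3 - <<'E'
from h import *
th=np.radians(11.8); ex=np.array([np.cos(th),np.sin(th)]); ey=np.array([-ex[1],ex[0]])
st=get_state(); q=st["tcp_rot"]; print("tcp",st["eef_pos"],"yaw",np.degrees(2*np.arctan2(-q[1],q[2])))
def ext(p,n):
    a=p[:,:2]@ex; b=p[:,:2]@ey
    print(n,len(p),"x",np.round([a.min(),a.max()],4),"y",np.round([b.min(),b.max(),(b.min()+b.max())/2],4),"z",np.round(np.percentile(p[:,2],[2,50,98]),4), end=" ")
    r=cv2.minAreaRect((p[:,:2]*1000).astype(np.float32)); print(np.round(r[0],1),np.round(r[1],1),round(r[2],2))
o=st["eef_pos"][:2]; print("tcp xy own",o@ex,o@ey)
for f in("b_top","b_scene"):
    s=dict(np.load(f+".npz")); P=cloud(s).reshape(-1,3); P=P[~np.isnan(P[:,0])]
    a,b,z=P[:,:2]@ex,P[:,:2]@ey,P[:,2]
    ext(P[(abs(P[:,0]-.626)<.06)&(abs(P[:,1]+.264)<.05)&(z>.23)&(z<.25)],f+" bare")
    ext(P[(abs(P[:,0]-.578)<.06)&(abs(P[:,1]+.028)<.06)&(z>.23)&(z<.25)],f+" fit")
    l=P[(a>o@ex+.05)&(a<o@ex+.13)&(abs(b-o@ey)<.045)&(z>.37)&(z<.40)]
    if len(l): ext(l,f+" ledge")
# front face of both posts: scene cam sees backs; take post plates by fitted plane of high-z points in top
E
```

```text
tcp [ 0.46555716 -0.29148335  0.28624934] yaw 11.476328332082346
tcp xy own 0.396111529354163 -0.38052815037446414
b_top bare 72 x [0.5401 0.5768] y [-0.4181 -0.3559 -0.387 ] z [0.2309 0.2386 0.2444] [ 625.6 -265. ] [34.7 62.8] 9.34
b_top fit 68 x [0.5445 0.5768] y [-0.1758 -0.1156 -0.1457] z [0.2312 0.2397 0.2451] [578.5 -28. ] [32.  60.2] 12.15
b_top ledge 116 x [0.46   0.4948] y [-0.4052 -0.366  -0.3856] z [0.372  0.383  0.3886] [ 541.3 -277.5] [31.7 40.3] 57.57
b_scene bare 157 x [0.5416 0.5772] y [-0.4168 -0.3553 -0.386 ] z [0.2305 0.2379 0.2418] [ 626.4 -263.6] [35.3 61.5] 11.17
b_scene fit 106 x [0.5447 0.5792] y [-0.1774 -0.1132 -0.1453] z [0.2308 0.2377 0.2417] [579.6 -27.3] [34.5 64.2] 11.35
b_scene ledge 184 x [0.4587 0.4959] y [-0.4053 -0.363  -0.3842] z [0.3709 0.3812 0.3844] [ 546.3 -278.6] [36.4 42.2] 8.92
```

```bash
python3 - <<'E'
from h import *
s=dict(np.load("b_wrist.npz")); P=cloud(s); z=P[...,2]
def mid(v0,v1,u0,u1,z0,z1):
    L=[]
    for v in range(v0,v1,4):
        q=P[v,u0:u1]; q=q[(q[:,2]>z0)&(q[:,2]<z1)]
        if len(q)>5: L.append([q[:,0].mean(),(q[:,1].min()+q[:,1].max())/2,np.median(q[:,2]),np.ptp(q[:,1])])
    L=np.array(L); print(np.round(L[[0,len(L)//2,-1]],4)); f=np.polyfit(L[:,0],L[:,1],1); g=np.polyfit(L[:,0],L[:,2],1)
    print("yaw",np.degrees(np.arctan(f[0])),"pitch",np.degrees(np.arctan(g[0])),"n",len(L), "y at .465",np.polyval(f,.465))
mid(104,260,215,300,.28,.325)   # held arm
mid(170,250,400,470,.115,.137)  # fitted arm
for f in("b_top",):
    s=dict(np.load(f+".npz")); P=cloud(s); z=P[...,2]
    p=P[(z>.118)&(z<.133)&(abs(P[...,0]-.48)<.07)&(abs(P[...,1]+.045)<.045)]; r=cv2.fitLine((p[:,:2]).astype(np.float32),2,0,.01,.01).ravel(); print("fit arm top yaw",np.degrees(np.arctan(r[1]/r[0])),len(p))
E
```

```text
[[ 0.3817 -0.3105  0.3077  0.0288]
 [ 0.4215 -0.3021  0.3079  0.0284]
 [ 0.4679 -0.2938  0.3078  0.0309]]
yaw 11.146770260496387 pitch 0.08576050216918878 n 39 y at .465 -0.29374367077807195
[[ 0.4089 -0.0647  0.1243  0.0271]
 [ 0.461  -0.0532  0.1241  0.029 ]
 [ 0.5122 -0.0434  0.1242  0.0277]]
yaw 11.215030306381433 pitch 0.03604680260209702 n 20 y at .465 -0.0527213677114176
fit arm top yaw 11.926549 360
```

Request:
{"fn": "jog_arm", "kwargs": {"series": [[[0,-0.003,0.02,0,0,0,-1],[0,-0.003,0.055,0,0,0,-1],[0,-0.003,0.095,0,0,0,-1],[0,-0.003,0.125,0,0,0,-1],[0,-0.003,0.145,0,0,0,-1],[0,-0.003,0.1555,0,0,0,-1],[0,-0.003,0.1555,0,0,0,-1],[0,-0.003,0.1555,0,0,0,-1]]]}}

```text
clock: 6.05
eef_pos: [0.4664, -0.2944, 0.1315]
tcp_rot: [-0.0, -0.1, 0.995, -0.0]
contact_force: [0.6, -0.4, -2.5]
grip_width: 0.319
```

```bash
python3 - <<'E'
from h import *
st=get_state(); print(st["eef_pos"],st["tcp_rot"],st["contact_force"])
im=[]
for n in("wrist","top","scene"):
    s=snap(n); np.savez(f"c_{n}.npz",**s); im.append(s["frame"][:,:,::-1])
    P=cloud(s); z=P[...,2]; th=np.radians(11.2); ex=np.array([np.cos(th),np.sin(th)]); ey=np.array([-ex[1],ex[0]])
    P=P[~np.isnan(z)]; a,b,z=P[:,:2]@ex,P[:,:2]@ey,P[:,2]; o=st["eef_pos"][:2]; oa,ob=o@ex,o@ey
    for nm,k in dict(post=(z>.23)&(z<.25)&(a>oa+.11)&(a<oa+.22)&(abs(b-ob)<.05),fit=(z>.23)&(z<.25)&(a>oa+.11)&(a<oa+.22)&(abs(b-ob-.24)<.05),
       ledge=(z>.215)&(z<.236)&(a>oa+.05)&(a<oa+.115)&(abs(b-ob)<.04),arm=(z>.14)&(z<.17)&(a<oa-.03)&(a>oa-.1)&(abs(b-ob)<.03),
       fitarm=(z>.11)&(z<.14)&(a<oa+.1)&(a>oa-.02)&(abs(b-ob-.24)<.03)).items():
        if k.sum()>8: print(n,nm,k.sum(),"a",np.round(np.r_[a[k].min(),a[k].max()]-oa,4),"b",np.round(np.r_[b[k].min(),b[k].max(),(b[k].min()+b[k].max())/2]-ob,4),"z",np.round(np.median(z[k]),4))
cv2.imwrite("pics/c.png",np.hstack([cv2.resize(im[1][110:230,260:420],(400,300)),cv2.resize(im[2][160:310,180:380],(400,300))]))
E
```

```text
[ 0.46641049 -0.29439084  0.13150577] [-4.95573649e-04 -1.00200439e-01  9.94967144e-01 -8.81508106e-05] [ 0.56812848 -0.35816252 -2.53631897]
wrist arm 6615 a [-0.094 -0.03 ] b [-0.0161  0.0143 -0.0009] z 0.153
top post 72 a [0.1433 0.1806] b [-0.0318  0.0289 -0.0014] z 0.2392
top fit 67 a [0.1455 0.1797] b [0.2098 0.2698 0.2398] z 0.2396
top ledge 103 a [0.0658 0.101 ] b [-0.0205  0.0201 -0.0002] z 0.2279
top fitarm 319 a [-0.019   0.0995] b [0.2247 0.2546 0.2396] z 0.1249
scene post 154 a [0.1456 0.1812] b [-0.0319  0.0296 -0.0011] z 0.2381
scene fit 105 a [0.1463 0.1803] b [0.2069 0.2709 0.2389] z 0.237
scene ledge 161 a [0.064  0.1019] b [-0.0203  0.0207  0.0002] z 0.2271
scene arm 29 a [-0.0643 -0.0303] b [-0.016   0.0045 -0.0058] z 0.1518
scene fitarm 293 a [-0.0194  0.0991] b [0.2203 0.2551 0.2377] z 0.1244
```

View pics/c.png

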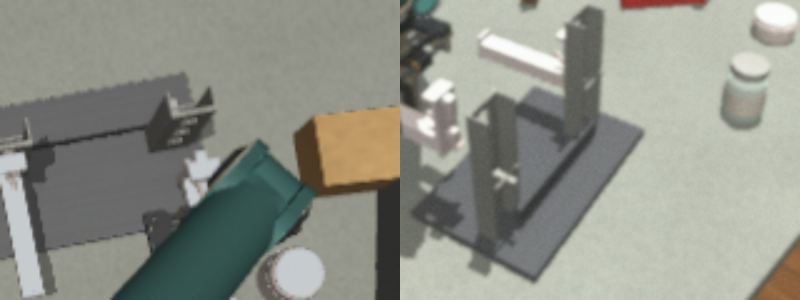

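The held bracket is level with the slots, aligned to about 1 mm and about 59 mm from the face. I move it in.

Request:
{"fn": "jog_arm", "kwargs": {"series": [[[-0.01,-0.001,0,0,0,0,-1],[-0.02,-0.001,0,0,0,0,-1],[-0.03,-0.001,0,0,0,0,-1],[-0.038,-0.001,0,0,0,0,-1],[-0.044,-0.001,0,0,0,0,-1],[-0.048,-0.001,0,0,0,0,-1],[-0.052,-0.001,0,0,0,0,-1],[-0.052,-0.001,0,0,0,0,-1]]]}}

```text
clock: 7.2
eef_pos: [0.5176, -0.2851, 0.1315]
tcp_rot: [-0.0, -0.1, 0.995, -0.0]
contact_force: [-0.7, -0.2, -3.0]
grip_width: 0.325
```

Request:
{"fn": "jog_arm", "kwargs": {"series": [[[-0.002,0,0,0,0,0,-1],[-0.004,0,0,0,0,0,-1],[-0.005,0,0,0,0,0,-1],[-0.006,0,0,0,0,0,-1]]]}}

```text
clock: 7.7
eef_pos: [0.5236, -0.2839, 0.1315]
tcp_rot: [-0.0, -0.1, 0.995, -0.0]
contact_force: [0.2, 0.2, -2.3]
grip_width: 0.323
```

```bash
python3 - <<'E'
from h import *
st=get_state(); print(st["eef_pos"],st["contact_force"],st["torque"])
im=[]
th=np.radians(11.2); ex=np.array([np.cos(th),np.sin(th)]); ey=np.array([-ex[1],ex[0]])
for n in("top","scene"):
    s=snap(n); im.append(s["frame"][:,:,::-1]); P=cloud(s); z=P[...,2]
    P=P[~np.isnan(z)]; a,b,z=P[:,:2]@ex,P[:,:2]@ey,P[:,2]; o=st["eef_pos"][:2]; oa,ob=o@ex,o@ey
    for nm,k in dict(post=(z>.23)&(z<.25)&(a>oa+.08)&(a<oa+.16)&(abs(b-ob)<.05),ledge=(z>.215)&(z<.235)&(a>oa+.05)&(a<oa+.086)&(abs(b-ob)<.04)).items():
        if k.sum()>8: print(n,nm,k.sum(),"a",np.round(np.r_[a[k].min(),a[k].max()]-oa,4),"b",np.round(np.r_[b[k].min(),b[k].max()]-ob,4),"z",np.round(np.median(z[k]),4))
cv2.imwrite("pics/d.png",np.hstack([cv2.resize(im[0][130:190,300:380],(400,300)),cv2.resize(im[1][195:285,190:310],(400,300))]))
E
```

```text
[ 0.52355679 -0.28391269  0.13148982] [ 0.21336158  0.15161631 -2.2704319 ] [0.07171308 0.0581106  0.01509449]
top post 75 a [0.0807 0.1226] b [-0.0306  0.0297] z 0.2389
top ledge 55 a [0.065  0.0855] b [-0.0127  0.0202] z 0.229
scene post 156 a [0.0873 0.123 ] b [-0.0306  0.0315] z 0.2379
scene ledge 64 a [0.0647 0.0791] b [-0.0215  0.0219] z 0.2286
```

View pics/d.png

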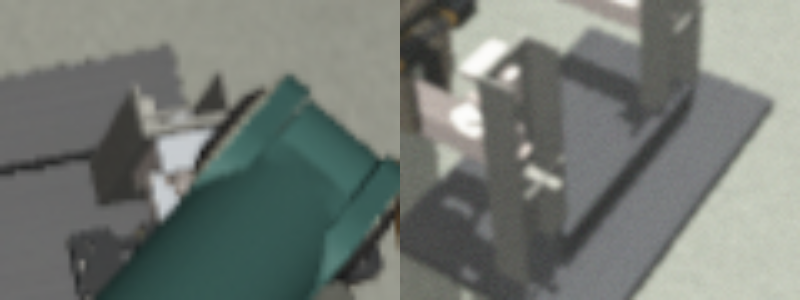

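The hooks have passed both slots (white hook ends are visible inside the channel) with no contact force. I nudge on until the face is touched.

Request:
{"fn": "jog_arm", "kwargs": {"series": [[[-0.0007,0,0,0,0,0,-1],[-0.0014,0,0,0,0,0,-1],[-0.0014,0,0,0,0,0,-1]]]}}

```text
clock: 8.18
eef_pos: [0.5246, -0.2837, 0.1313]
tcp_rot: [-0.001, -0.1, 0.995, -0.0]
contact_force: [-0.9, 1.2, -2.5]
grip_width: 0.325
```

Request:
{"fn": "jog_arm", "kwargs": {"series": [[[-0.001,0,0,0,0,0,-1],[-0.0015,0,0,0,0,0,-1],[-0.0015,0,0,0,0,0,-1]]]}}

```text
clock: 8.55
eef_pos: [0.5246, -0.2837, 0.1311]
tcp_rot: [-0.002, -0.1, 0.995, 0.0]
contact_force: [-5.3, -0.0, -1.1]
grip_width: 0.32
```

Contact at the face. I lower to just short of the catch.

Request:
{"fn": "jog_arm", "kwargs": {"series": [[[0,0,0.003,0,0,0,-1],[0,0,0.006,0,0,0,-1],[0,0,0.009,0,0,0,-1],[0,0,0.012,0,0,0,-1],[0,0,0.014,0,0,0,-1],[0,0,0.016,0,0,0,-1],[0,0,0.016,0,0,0,-1]]]}}

```text
clock: 9.43
eef_pos: [0.5242, -0.284, 0.1152]
tcp_rot: [-0.002, -0.1, 0.995, 0.0]
contact_force: [-4.1, 0.2, 1.1]
grip_width: 0.322
```

Request:
{"fn": "jog_arm", "kwargs": {"series": [[[0,0,0.0015,0,0,0,-1],[0,0,0.0015,0,0,0,0.1],[0,0,0.0015,0,0,0,0.1],[0,0,0.0015,0,0,0,0.1],[0,0,-0.02,0,0,0,0.1],[0,0,-0.06,0,0,0,0.1],[0,0,-0.1,0,0,0,-0.3],[0,0,-0.13,0,0,0,-1],[0,0,-0.14,0,0,0,-1],[0,0,-0.14,0,0,0,-1]]]}}

```text
clock: 10.68
eef_pos: [0.525, -0.2838, 0.255]
tcp_rot: [-0.002, -0.1, 0.995, 0.0]
contact_force: [-0.1, -0.6, -0.2]
grip_width: 0.138
```

```bash
cat > chk.py <<'E'
from h import *
import sys
st=get_state(); print(st["clock"],st["eef_pos"],st["tcp_rot"],st["contact_force"],st["grip_width"])
im=[]
th=np.radians(11.2); ex=np.array([np.cos(th),np.sin(th)]); ey=np.array([-ex[1],ex[0]]); F=np.array([.6086,-.2671]); fa,fb=F@ex,F@ey
for n in("wrist","top","scene"):
    s=snap(n); im.append(s["frame"][:,:,::-1]); P=cloud(s); z=P[...,2]
    P=P[~np.isnan(z)]; a,b,z=P[:,:2]@ex-fa,P[:,:2]@ey-fb,P[:,2]
    for nm,k in dict(ledge=(z>.19)&(z<.222)&(a>-.03)&(a<-.002)&(abs(b)<.03),fitledge=(z>.19)&(z<.222)&(a>-.03)&(a<-.002)&(abs(b-.24)<.03),
      arm=(z>.11)&(z<.15)&(a<-.05)&(a>-.17)&(abs(b)<.025),fitarm=(z>.11)&(z<.15)&(a<-.05)&(a>-.17)&(abs(b-.24)<.025)).items():
        if k.sum()>20:
            g=np.polyfit(a[k],z[k],1); print(n,nm,k.sum(),"a",np.round([a[k].min(),a[k].max()],4),"b",np.round([b[k].min(),b[k].max()],4),"z",np.round(np.median(z[k]),4),"slope",np.round(g[0],3))
cv2.imwrite(sys.argv[1],np.vstack([np.hstack([cv2.resize(im[0],(400,300)),cv2.resize(im[1][110:230,260:420],(400,300))]),np.hstack([cv2.resize(im[2][195:285,190:310],(400,300)),np.zeros((300,400,3),np.uint8)])]))
E
python3 chk.py pics/e.png
```

```text
10.675 [ 0.525009   -0.28379266  0.25503239] [-1.80766607e-03 -9.96724879e-02  9.95018616e-01  2.85967325e-04] [-0.14142274 -0.57140499 -0.196514  ] 0.13792962985737325
wrist ledge 591 a [-0.0258 -0.0023] b [-0.0113  0.0101] z 0.2104 slope 0.143
wrist fitledge 168 a [-0.0227 -0.0022] b [0.2182 0.2464] z 0.1935 slope 0.016
wrist arm 2997 a [-0.1694 -0.05  ] b [-0.016   0.0141] z 0.1333 slope 0.022
wrist fitarm 3682 a [-0.1692 -0.05  ] b [0.2225 0.2551] z 0.124 slope -0.0
top ledge 84 a [-0.0233 -0.0021] b [-0.022   0.0196] z 0.2113 slope -0.077
top fitledge 75 a [-0.021  -0.0021] b [0.2207 0.2601] z 0.2003 slope 0.03
top fitarm 319 a [-0.1699 -0.0509] b [0.2256 0.2552] z 0.1252 slope 0.008
scene ledge 48 a [-0.024  -0.0021] b [-0.0209  0.0171] z 0.2099 slope -0.238
scene fitledge 23 a [-0.0227 -0.0075] b [0.2191 0.2469] z 0.1999 slope -0.076
scene arm 472 a [-0.17   -0.0505] b [-0.0167  0.0156] z 0.1329 slope 0.016
scene fitarm 289 a [-0.1698 -0.051 ] b [0.2216 0.2589] z 0.1243 slope 0.002
```

View pics/e.png

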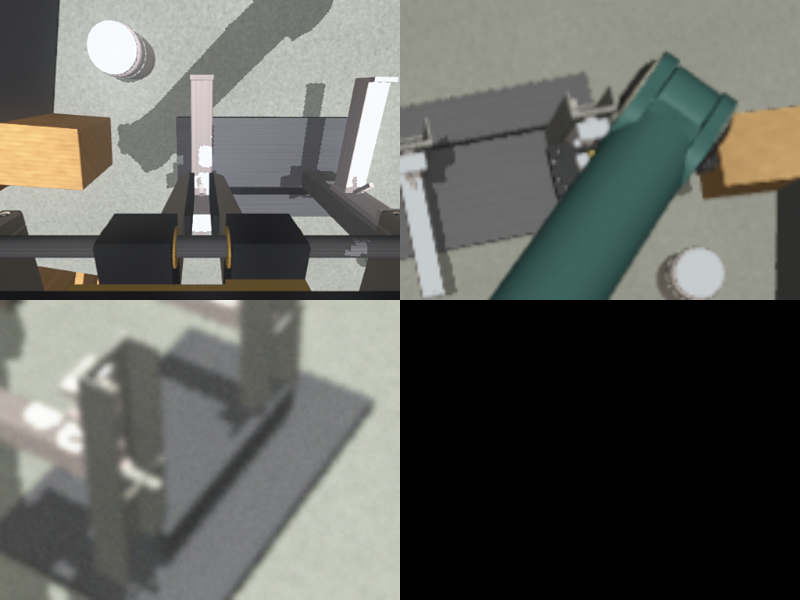

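The bracket hangs in both slots about 10 mm above home, resting on the catch, and the gripper is free. Now I press on the ledge with shut fingers.

Request:
{"fn": "jog_arm", "kwargs": {"series": [[[-0.025,0,0,0,0,0,-1],[-0.055,0,0,0,0,0,-1],[-0.072,0,0,0,0,0,-1],[-0.072,0,0,0,0,0,-1],[-0.072,0,0.02,0,0,0,-1],[-0.072,0,0.035,0,0,0,-1],[-0.072,0,0.041,0,0,0,-1],[-0.072,0,0.044,0,0,0,-1],[-0.072,0,0.044,0,0,0,-1]]]}}

```text
clock: 11.95
eef_pos: [0.5945, -0.2696, 0.2095]
tcp_rot: [-0.003, -0.099, 0.995, 0.001]
contact_force: [1.0, -0.4, 0.2]
grip_width: 0.004
```

Request:
{"fn": "jog_arm", "kwargs": {"series": [[[0,0,0.002,0,0,0,-1],[0,0,0.004,0,0,0,-1],[0,0,0.006,0,0,0,-1],[0,0,0.006,0,0,0,-1]]]}}

```text
clock: 12.45
eef_pos: [0.5945, -0.2692, 0.203]
tcp_rot: [-0.003, -0.099, 0.995, 0.001]
contact_force: [-0.1, 0.4, 0.0]
grip_width: 0.005
```

Request:
{"fn": "jog_arm", "kwargs": {"series": [[[0,0,0.001,0,0,0,-1],[0,0,0.002,0,0,0,-1],[0,0,0.003,0,0,0,-1],[0,0,0.004,0,0,0,-1],[0,0,0.004,0,0,0,-1]]]}}

```text
clock: 13.08
eef_pos: [0.5946, -0.2693, 0.2002]
tcp_rot: [-0.003, -0.099, 0.995, 0.001]
contact_force: [-2.7, 0.6, 6.7]
grip_width: 0.002
```

Contact at z=0.2002, the home height of the ledge. One firmer press makes sure, then I retreat.

Request:
{"fn": "jog_arm", "kwargs": {"series": [[[0,0,0.002,0,0,0,-1],[0,0,0.004,0,0,0,-1],[0,0,0.005,0,0,0,-1],[0,0,0.005,0,0,0,-1]]]}}

```text
clock: 13.58
eef_pos: [0.5951, -0.2702, 0.2]
tcp_rot: [-0.001, -0.099, 0.995, 0.001]
contact_force: [-8.3, 4.0, 23.1]
grip_width: 0.009
```

Request:
{"fn": "jog_arm", "kwargs": {"series": [[[0,0,-0.01,0,0,0,-1],[0,0,-0.04,0,0,0,-1],[0,0,-0.08,0,0,0,-1],[0.05,0,-0.12,0,0,0,-1],[0.1,0,-0.14,0,0,0,-1],[0.13,0,-0.15,0,0,0,-1],[0.14,0,-0.15,0,0,0,-1],[0.14,0,-0.15,0,0,0,-1]]]}}

```text
clock: 14.58
eef_pos: [0.4584, -0.2977, 0.3499]
tcp_rot: [-0.001, -0.099, 0.995, 0.001]
contact_force: [0.7, 0.7, -0.4]
grip_width: 0.006
```

```bash
python3 chk.py pics/f.png; python3 - <<'E'
from h import *
a=dict(np.load("top.npz")); s=snap("top"); 
for n,b in dict(jar=(185,212,112,145),low=(115,146,138,168),tin=(362,392,205,236),carton=(376,433,148,192)).items():
    c=[]
    for x in(a,s):
        P=cloud(x)[b[2]:b[3],b[0]:b[1]]; P=P[P[...,2]>.03]; c.append(np.round(P.mean(0),3))
    print(n,*c)
E
```

```text
14.575 [ 0.45844063 -0.29766732  0.34989249] [-7.33979105e-04 -9.93869521e-02  9.95048190e-01  8.91366091e-04] [ 0.69405538  0.73552223 -0.40197752] 0.0058114451326228295
wrist fitledge 512 a [-0.0229 -0.002 ] b [0.2181 0.2594] z 0.1991 slope 0.115
wrist arm 1259 a [-0.1699 -0.0668] b [-0.0164  0.0128] z 0.1211 slope 0.031
wrist fitarm 1804 a [-0.17   -0.0502] b [0.2229 0.2548] z 0.124 slope 0.001
top ledge 83 a [-0.0245 -0.0021] b [-0.0247  0.0172] z 0.1997 slope 0.043
top fitledge 72 a [-0.0212 -0.0033] b [0.2206 0.2604] z 0.2012 slope -0.047
top arm 87 a [-0.1659 -0.0501] b [-0.0172  0.014 ] z 0.1225 slope 0.029
top fitarm 319 a [-0.17   -0.0502] b [0.2253 0.2554] z 0.1255 slope 0.006
scene ledge 43 a [-0.0253 -0.002 ] b [-0.0236  0.0171] z 0.1987 slope 0.124
scene fitledge 23 a [-0.0214 -0.0081] b [0.2194 0.2479] z 0.199 slope -0.121
scene arm 379 a [-0.17   -0.0501] b [-0.0169  0.0139] z 0.1215 slope 0.025
scene fitarm 294 a [-0.1686 -0.0505] b [0.2227 0.2574] z 0.1244 slope 0.001
jar [0.737 0.2   0.091] [0.737 0.2   0.091]
low [0.667 0.45  0.044] [0.667 0.45  0.044]
tin [ 0.418 -0.42   0.099] [ 0.367 -0.278  0.644]
carton [ 0.589 -0.528  0.11 ] [ 0.509 -0.4    0.49 ]
```

View pics/f.png

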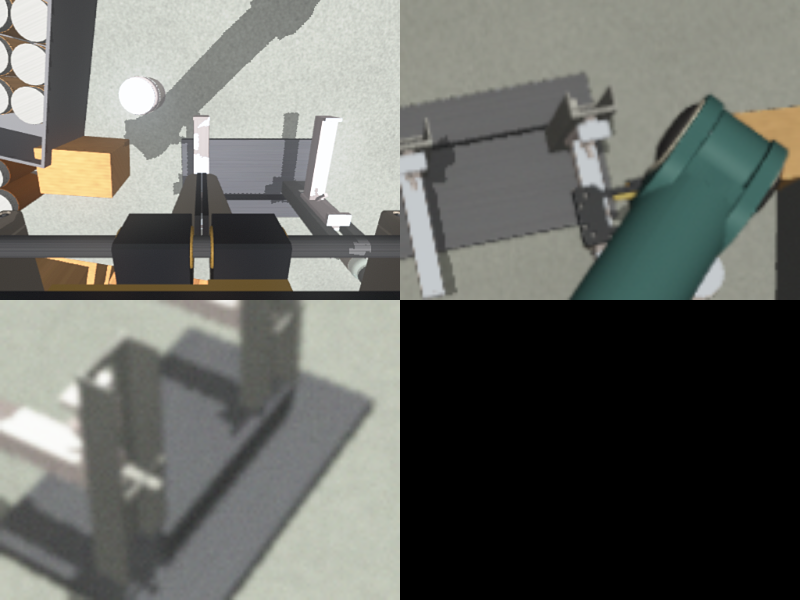

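The bracket sits at home height: ledge at z≈0.200 m, as on the fitted bracket. The arm droops by about 1.5°, about what the hook slack allows. The tin and carton are only hidden from the top camera, so I check them in the scene view before handing in.

```bash
python3 - <<'E'
from h import *
a=dict(np.load("scene.npz")); s=snap("scene")
for n,(u0,u1,v0,v1) in dict(tin=(115,158,230,285),carton=(98,182,272,362),jar=(338,368,183,225),low=(354,382,160,185)).items():
    c=[]
    for x in(a,s):
        P=cloud(x)[v0:v1,u0:u1]; c.append(P[(P[...,2]>.03)&(P[...,2]<.15)].mean(0).round(4))
    print(n,*c)
print(get_state()["contact_force"]); ticket.hand_in()
E
```

```text
tin [ 0.4572 -0.4424  0.0917] [ 0.4572 -0.4426  0.0917]
carton [ 0.6146 -0.5441  0.1007] [ 0.6146 -0.5441  0.1005]
jar [0.7556 0.1861 0.0788] [0.7557 0.1863 0.0787]
low [0.6753 0.4432 0.0422] [0.6756 0.443  0.0424]
[-0.06049547 -0.42193249  0.3898395 ]
the job is handed in; nothing more can be done
```

I fitted the loose bracket to the bare upright and handed the job in at about 15 s of robot time. Its hooks are through the middle and top slots, and I pressed it down on the ledge until it stopped hard at home height.

- **Height:** The press stopped at z = 0.200 m under 23 N, with only about 0.2 mm of further travel. After I let go, the cameras put the ledge at 0.199–0.200 m, against 0.199–0.201 m for the fitted bracket.
- **Lock:** I infer the lock from the height and the hard stop. I didn't catch the snap in the force readings, view the catch up close, or try lifting the bracket.
- **Not quite level:** The new bracket's arm droops about 1.5°, so it sits 2–3 mm lower than the fitted one partway along. I put this down to the 2.5 mm of play between the hooks and the plate.
- **Bystanders:** The tin, jar, low tin and carton are within 0.4 mm of where they started. The tin and carton were hidden by the arm in the last top view, so I checked all four in the scene view.
- **Robot:** The gripper is clear of everything, with contact force near zero.

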